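# Bleed the regulator through the guard window

### The job

The regulator on the turntable still holds test air and must be bled before its elbow can go on. Reach in with the fingertips through the rubber-edged window of the yellow guard, press the red bleed lever fully down and keep it down for at least two seconds without ramming it against its stop, then let it spring all the way back up and draw right out of the window. Nothing of the robot may touch the guard or its window edging (that trips the bench), and the loose parts on the mat stay where they lie.

Things in the scene. Friction and masses are not known exactly. Their poses are not given: they have to be found in the camera images.
- turntable: Fixed cast iron turntable, 240 mm across and 52 mm high, on the rubber mat (mat top 5 mm above the bench). Carries the clamped silver regulator housing (132 mm across, its top 197 mm above the mat) and, on the side of the guard (-x of this frame), a brass bleed valve with the red lever. Origin: centre of the underside, on the mat; z up, -x towards the guard.
- guard: Fixed yellow sheet-steel hood that covers the bleed lever from front, sides and above, open only at its back, towards the regulator, and at the window in its sloping top. 200 mm wide (y; 246 mm over its feet), front skirt 122 mm high, back edge of the slope 178 mm high. z up, -x is its front. Origin on the mat near the turntable's axis; the front skirt stands at x = -220 mm and the back edge at x = -80 mm of this frame.
- guard_panel: The sloping top sheet of the guard, 150 mm along the slope by 200 mm wide, with its rectangular window edged by a black rubber bead 8 mm thick. The clear opening is 90 mm wide (along y) by 80 mm along the slope (along x). Origin: centre of the opening, mid-thickness of the sheet, about 155 mm above the bench. z: outward normal of the sheet, leaning 22 degrees from vertical towards the guard's front; x: up the slope, away from the front; y: across the window.
- paddle (a point): Red ribbed paddle of the bleed lever, 36 mm (x, along the lever) by 34 mm wide (y), 6 mm thick, seen through the window. Origin: centre of its top face, about 18 mm inside the window plane when the lever is at rest and within about 15 mm of the window's centre sideways. z: outward normal of its top face (15 degrees from vertical at rest); x: along the lever up to the pivot pin, which lies 64 mm away, parallel to y.
- bleed_lever (a joint): Angle of the bleed lever about its pivot in rad: 0 at rest (up), growing as the paddle is pressed down and in, 0.25 at the stop. The paddle's centre then has moved 16 mm, almost exactly along the window's inward normal, to about 34 mm inside the window plane. A spring returns it: about 4.5 N at the paddle starts it, about 8.5 N holds it at the stop.
- bonnet: Loose black plastic bonnet, round, 68 mm across, 54 mm high, standing on the mat beside the guard or turntable; origin at the centre of its underside. Leave it alone.
- elbow: Loose brass outlet elbow lying on the mat, two legs about 45 mm long at right angles, 32 mm thick; origin on the mat below its middle. Leave it alone.
- washer: Loose copper sealing washer lying flat on the mat, 42 mm across, 5 mm thick; origin at the centre of its underside. Leave it alone.
- spanner: Loose steel spanner lying on the mat, 160 mm long (along its x), origin under it. Leave it alone.

How it is judged:
By the outcome, as a careful person would: the job done as asked, in the order asked, and still so for the second after the job is handed in, with the robot touching nothing.
It also fails if it takes over 38 s, if anything falls off the work surface, if the arm or the gripper's body presses on something with over 40 N, if the wrist force passes 120 N, or if a joint passes its speed limit or range.

### The arm

A 6-joint arm with a two-finger parallel gripper is mounted at the origin on the work surface. World frame = base frame: x ahead of the robot, y to its left, z up, the work surface at z = 0. Lengths are in mm, angles in rad, forces in N, time in s.
With the tool pointing down it reaches from about 350 to 1000 mm from the base axis. Payload 7.1 kg.
Tool frame: the origin (TCP) lies on the centre line of the jaws, within the pads' length; the fingertips stand 19 mm ahead of it and the grasp point (between the pads) is the TCP (robot.tips_ahead is the distance from the TCP to the fingertips, in mm); z points along the fingers, y is the direction in which the jaws open and shut (so a half turn about z gives the same grasp; the last joint's range is limited). The gripper opens to 85 mm and grips with 20 to 120 N. Pads are 22 mm wide; open, the fingers measure 114 mm over their backs; the gripper's body (76 mm by 85 mm) begins 54 mm behind the grasp point. The pads swing forward as they close: fully open they stand 13 mm farther back than shut.
Start: joints at [1.208, 0.423, 1.63, -0, 1.089, -0.019], TCP at [210.635, 588.42, 250.319] pointing down, gripper open.
Joint ranges: [-3, 3], [-0.9, 2.11], [0.09, 2.58], [-1.31, 4.45], [0.11, 2.69], [-2.54, 2.54]. Speed limits (rad/s): [2.39, 2.39, 3.01, 3.14, 3.14, 3.14].

### API

Orientations are given as a unit quaternion [x, y, z, w].
In Python, from rig import robot gives the robot as it stands.
- The arm moves only by the tool arm_command, never from a script. Its arguments are lists of equal length, an entry for each row: "gripper": the closure, from 0 (fully open) to 1 (shut); "linear": the shift along the tool's x, y, z in m, a list of three; "roll": the turn about the tool's z in rad. In form: {"gripper": [gripper, ...], "linear": [[x, y, z], ...], "roll": [roll, ...]}. A call has 1 to 8 rows; each row shifts and turns the commanded pose from where the row before left it, along the tool's axes as they then stand; what a row does not reach is not made up. A row lasts 1/8 s, in which the tool goes at most 62.5 mm and 10.7 degrees, less where a joint would pass 70% of its speed; a pose out of reach is approached as far as the arm can. A call is refused whole if a number of a shift passes 0.0625 or a number of a turn 0.188, either way. A call with a gripper value outside its range is refused whole. The fingers move at their own pace and stop on an object; "squeeze" is the grip in N (left out, the last holds). Time passes only in rows, so rows that do not move let the fingers close. It gives the time, the measured TCP pose, the force and the opening at its end, in the units of the state.
- robot.get_obs(): the state, without advancing time (a new reading comes with each control period).
- robot.capture(name): name is "side" or "top" or "wrist"; returns (picture, depth): 400x640x3 uint8, red, green, blue; 400x640 float32, mm along the optical axis (not along the pixel's ray), 0 where there is no reading.
- robot.camera_model(name): a dict with "fx", "fy", "cx", "cy" (pixels), "R" (3x3) and "t" (3): a world point X has camera coordinates R X + t. Camera axes: x right, y down, z forward; pixel columns grow to the right and rows downward; lengths in mm; the calibration is good to about 2 mm. A picture is of the moment at which its call begins: read the wrist's pose just before it. camera_model takes no time and is no camera call; for the wrist camera it gives the pose at the moment of the call.
- robot.finish_job(): hands the job in, once; it reports no verdict.
The state is a dict: "time_s": time; "joint_pos": joint angles; "dq": joint speeds; "joint_torque": joint torques, N m; "tool_pos": TCP position; "orientation": TCP orientation; "wrist_force": force on the tool from outside, world axes, zero at the start; "ft_torque": the same for the moment, N m; "grip_width": opening from 0.0 (shut) to 1.0 (fully open).
Only numpy, scipy, OpenCV 4.12 (cv2) and the standard library are available. Lean on these libraries where they do the work, as an engineer would, in place of code of your own. Each camera call takes 0.05 s, during which the arm holds its last target.

## Working session

There is one attempt and no reset: what is moved stays moved. The work goes in short steps, Python scripts to look and compute and a tool call to move; the robot and the scene stay as the last step left them, time stands still between calls to the robot, and variables do not carry over. Pictures are saved under pics/ and viewed, and the job is handed in when it is done.

Besides the shell and the picture viewer there is one more tool, called after "Request:" in YAML: its name, and indented under it one key for each argument. arm_command: Moves the arm, as the interface text tells. Its arguments: {"type":"object","properties":{"gripper":{"type":"array","items":{"type":"number"}},"linear":{"type":"array","items":{"type":"array","items":{"type":"number"}}},"roll":{"type":"array","items":{"type":"number"}},"squeeze":{"type":"number"}},"required":["gripper","linear","roll"]}

```bash
ls; mkdir -p pics
python3 - <<'E'
from rig import robot
import cv2, numpy as np
print(robot.get_obs(), robot.tips_ahead)
for n in ["side","top","wrist"]:
    m=robot.camera_model(n); p,d=robot.capture(n)
    cv2.imwrite(f"pics/{n}0.png",p[:,:,::-1]); np.save(f"pics/{n}0.npy",d)
    print(n,m)
E
```

```text
pics
{'time_s': 0.0, 'joint_pos': array([ 1.20800928e+00,  4.23879743e-01,  1.63071610e+00, -1.50965130e-05,
        1.08863528e+00, -1.90116550e-02]), 'dq': array([ 0.00015835,  0.00053887, -0.00231626,  0.00244964,  0.00046032,
       -0.00087811]), 'joint_torque': array([ 2.45630363e-03, -5.57366216e+01, -2.81753451e+01,  1.49928142e-04,
        7.29705134e-03, -8.85125701e-06]), 'tool_pos': array([210.4453816 , 587.92627439, 249.51114492]), 'orientation': array([ 1.71039020e-01,  9.85263915e-01, -8.05620930e-04, -1.48879820e-04]), 'wrist_force': array([-0.23769264, -0.80611493,  0.62413279]), 'ft_torque': array([0.01506766, 0.02950391, 0.00783814]), 'grip_width': 0.9990313027954675} 19.0
side {'fx': 460.640756869464, 'fy': 460.640756869464, 'cx': 325.63684472234064, 'cy': 193.9475084446681, 'R': array([[-0.99304939,  0.11603981,  0.01968956],
       [ 0.06925683,  0.71136295, -0.69940421],
       [-0.09516516, -0.69317928, -0.71445509]]), 't': array([ 586.53613708,    2.20201546, 1065.92719569])}
top {'fx': 422.04678410557165, 'fy': 422.04678410557165, 'cx': 319.25811204611813, 'cy': 199.889378162857, 'R': array([[ 0.02738649, -0.99872305,  0.04245282],
       [-0.99416596, -0.03164463, -0.10311479],
       [ 0.10432653, -0.03938119, -0.9937631 ]]), 't': array([ -6.9105652 , 613.28174053, 916.68752239])}
wrist {'fx': 297.9780374092284, 'fy': 297.9780374092284, 'cx': 320.23623399656327, 'cy': 202.59684023385648, 'R': array([[ 3.37936513e-01,  9.41168811e-01, -4.27956177e-04],
       [ 9.08838345e-01, -3.26209697e-01,  2.60000184e-01],
       [ 2.44564460e-01, -8.82524983e-02, -9.65608472e-01]]), 't': array([-624.04953423,  -32.47519289,  378.16815535])}
```

View pics/side0.png

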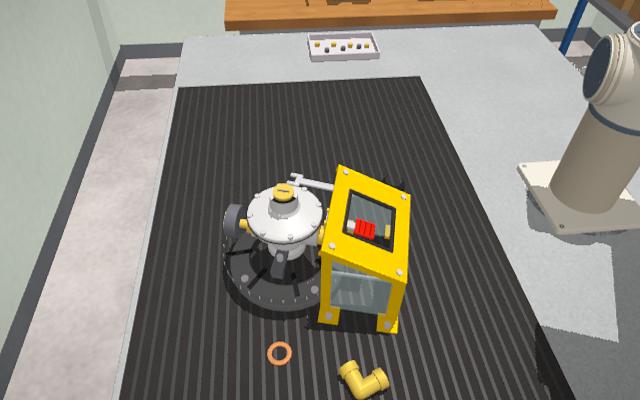

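View pics/top0.png

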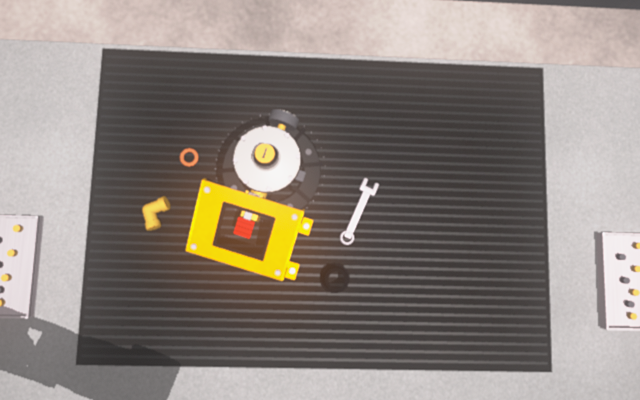

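View pics/wrist0.png

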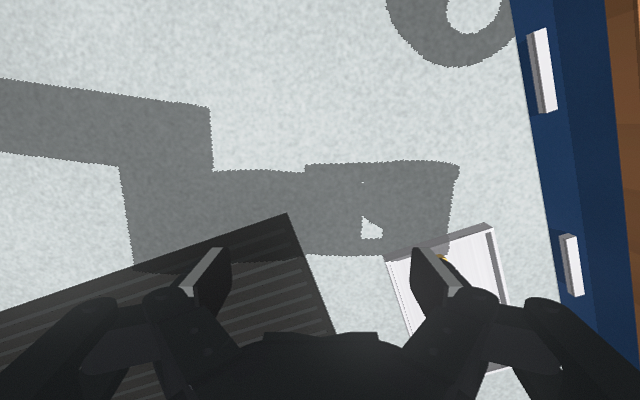

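```bash
cat > h.py <<'E'
import numpy as np, cv2
from rig import robot
def pts(d,m,mask):
    v,u=np.nonzero(mask&(d>0)); z=d[v,u]
    c=np.c_[(u-m['cx'])/m['fx']*z,(v-m['cy'])/m['fy']*z,z]
    return (c-m['t'])@m['R'], u, v
def fit(P,axis=None,it=6,tol=3):
    # robust plane
    best=None; rng=np.random.default_rng(0)
    for _ in range(300):
        a,b,c=P[rng.choice(len(P),3,False)]; n=np.cross(b-a,c-a); l=np.linalg.norm(n)
        if l<1e-6: continue
        n/=l
        if abs(n[2])<.7: continue
        k=np.abs((P-a)@n)<tol
        if best is None or k.sum()>best.sum(): best=k
    Q=P[best]; c=Q.mean(0); n=np.linalg.svd(Q-c,full_matrices=False)[2][2]
    return c,n*np.sign(n[2]),best
E
python3 - <<'E'
from h import *
for n in ["side","top"]:
    m=robot.camera_model(n); p=cv2.imread(f"pics/{n}0.png"); d=np.load(f"pics/{n}0.npy")
    hsv=cv2.cvtColor(p,cv2.COLOR_BGR2HSV)
    print(n,"cam",-m['R'].T@m['t'])
    red=((hsv[...,0]<6)|(hsv[...,0]>174))&(hsv[...,1]>190)&(hsv[...,2]>90)
    yel=(hsv[...,0]>20)&(hsv[...,0]<33)&(hsv[...,1]>180)&(hsv[...,2]>80)
    roi=np.zeros_like(red)
    if n=="side": roi[160:340,310:415]=1
    else: roi[175:285,180:320]=1
    P,u,v=pts(d,m,red&roi)
    c,nn,k=fit(P); print("red px",u.min(),u.max(),v.min(),v.max(),"N",len(P),"med",np.median(P,0),"plane c",c,"n",nn,k.mean(),"tilt",np.degrees(np.arccos(nn[2])),"yaw",np.degrees(np.arctan2(-nn[1],-nn[0])))
    print(" min/max",P.min(0),P.max(0))
    P,u,v=pts(d,m,yel&roi)
    c,nn,k=fit(P); print("yel N",len(P),"c",c,"n",nn,k.mean(),"tilt",np.degrees(np.arccos(nn[2])),"yaw of x",np.degrees(np.arctan2(-nn[1],-nn[0])))
    im=np.zeros(p.shape[:2],np.uint8); im[v[k],u[k]]=255
    cv2.imwrite(f"pics/{n}_mask.png",im)
    roi2=np.zeros_like(red); roi2[100:130,200:240]=1
    if n=='top': roi2=np.zeros_like(red); roi2[300:330,250:400]=1
    P,_,_=pts(d,m,roi2); print("mat z",np.median(P[:,2]),P[:,2].std())
    cr=p[150:345,300:425] if n=="side" else p[165:300,170:345]
    cv2.imwrite(f"pics/{n}_crop.png",cv2.resize(cr,None,fx=4 if n=='top' else 3,fy=4 if n=='top' else 3,interpolation=cv2.INTER_CUBIC))
E
```

```text
side cam [683.74597355 669.25067548 751.54856963]
red px 354 374 219 239 N 306 med [544.29308533 164.86318717 138.4768674 ] plane c [544.95708812 165.30397309 138.75176814] n [-0.24592967  0.11337395  0.96263438] 0.9379084967320261 tilt 15.712142284698844 yaw -24.749772739116978
 min/max [500.84458422  67.25191286   3.27454932] [564.89499724 182.51251775 144.81362032]
yel N 6770 c [541.5925702  172.50250754 158.29486749] n [-0.35962607  0.10300924  0.92739322] 0.7199409158050222 tilt 21.96795519908585 yaw of x -15.983529625451608
mat z 6.287812857591875 1.4696843976398117
top cam [514.25826262  48.6055841  974.50202637]
red px 234 253 217 237 N 275 med [543.42338738 163.71420275 137.13490891] plane c [543.01899711 163.38644906 137.02280263] n [-0.2466595   0.09476835  0.96445739] 0.96 tilt 15.321705231870874 yaw -21.017134767516136
 min/max [524.40872449 144.46042879   3.39208843] [562.99221548 202.27312153 143.21521558]
yel N 5148 c [537.59124502 160.29895418 156.48261079] n [-0.36051426  0.10082886  0.92728798] 0.9141414141414141 tilt 21.9840678836959 yaw of x -15.625278110641021
mat z 3.879422004451733 1.7279984469112906
```

View pics/top_crop.png

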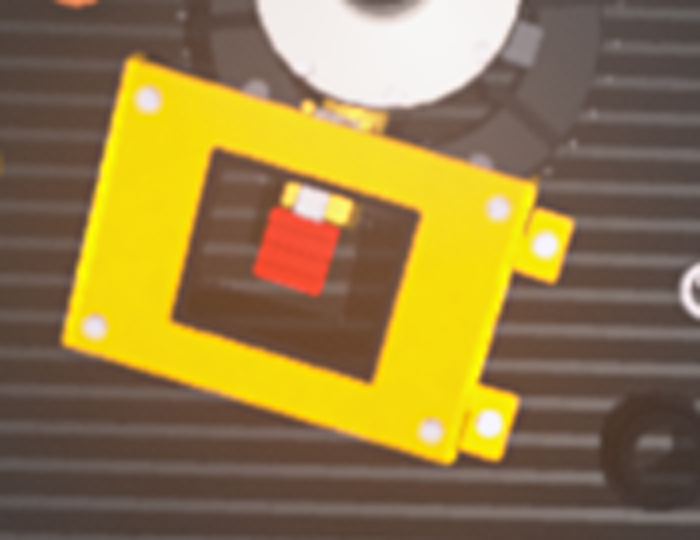

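View pics/side_crop.png

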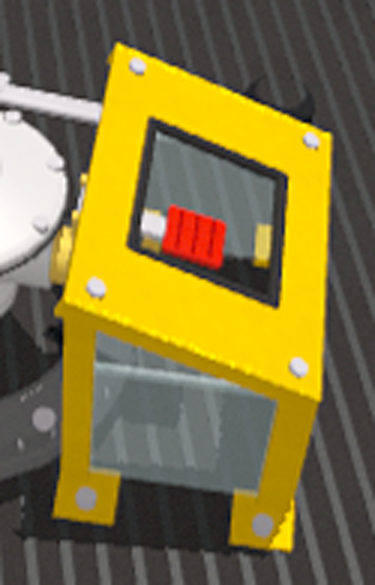

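Run:
```python
from h import *
yaw=np.radians(-15.8); t=np.radians(22)
nn=np.array([-np.sin(t)*np.cos(yaw),-np.sin(t)*np.sin(yaw),np.cos(t)])
X=np.array([np.cos(t)*np.cos(yaw),np.cos(t)*np.sin(yaw),np.sin(t)]); Y=np.cross(nn,X)
c0={"side":np.array([541.6,172.5,158.3]),"top":np.array([537.6,160.3,156.5])}
for n in ["side","top"]:
    m=robot.camera_model(n); p=cv2.imread(f"pics/{n}0.png"); d=np.load(f"pics/{n}0.npy")
    hsv=cv2.cvtColor(p,cv2.COLOR_BGR2HSV)
    yel=((hsv[...,0]>18)&(hsv[...,0]<33)&(hsv[...,1]>150)&(hsv[...,2]>80)).astype(np.uint8)
    cs,h=cv2.findContours(yel,cv2.RETR_CCOMP,cv2.CHAIN_APPROX_NONE)
    C=-m['R'].T@m['t']
    def ray(uv,n0,q):
        r=np.c_[(uv[:,0]-m['cx'])/m['fx'],(uv[:,1]-m['cy'])/m['fy'],np.ones(len(uv))]@m['R']
        return C+r*((q-C)@n0/(r@n0))[:,None]
    for i,c in enumerate(cs):
        a=cv2.contourArea(c)
        if h[0][i][3]>=0 and a>500:
            hull=cv2.convexHull(c)
            q=cv2.approxPolyDP(hull,4,True)[:,0].astype(float)
            if n=="side" and q[:,1].mean()>260: continue
            W=ray(q,nn,c0[n]); ctr=W.mean(0)
            if len(q)!=4: print("quad",len(q))
            W2=ray(hull[:,0].astype(float),nn,c0[n])
            xs,ys=(W2-c0[n])@X,(W2-c0[n])@Y
            # outline yaw from minAreaRect in-plane
            r=cv2.minAreaRect(np.c_[xs,ys].astype(np.float32))
            cc=c0[n]+X*r[0][0]+Y*r[0][1]
            print(n,"hole",q.tolist(),"rect",r,"centre",cc, ctr)
    # paddle
    red=(((hsv[...,0]<8)|(hsv[...,0]>172))&(hsv[...,1]>170)&(hsv[...,2]>80)).astype(np.uint8)
    cs,_=cv2.findContours(red,cv2.RETR_EXTERNAL,cv2.CHAIN_APPROX_NONE)
    for c in cs:
        M=cv2.moments(c)
        if M['m00']>150:
            uv=np.array([[M['m10']/M['m00'],M['m01']/M['m00']]])
            t2=np.radians(15); np_=np.array([-np.sin(t2)*np.cos(yaw),-np.sin(t2)*np.sin(yaw),np.cos(t2)])
            q=np.array([543.5,164.5,138.])
            xp=np.array([np.cos(t2)*np.cos(yaw),np.cos(t2)*np.sin(yaw),np.sin(t2)])
            W=ray(c[:,0].astype(float),np_,q)
            r=cv2.minAreaRect(np.c_[(W-q)@xp,(W-q)@Y].astype(np.float32))
            print(n,"paddle",uv,ray(uv,np_,q),r, q+xp*r[0][0]+Y*r[0][1])
```

```text
side hole [[350.0, 188.0], [396.0, 208.0], [391.0, 253.0], [341.0, 231.0]] rect ((-2.939056396484375, -13.243419647216797), (97.01252746582031, 106.587646484375), 0.014884311705827713) centre [535.37199048 160.49891942 157.1990101 ] [535.94567671 160.26379923 157.44790229]
side paddle [[364.39425893 229.04686585]] [[544.90443124 165.5595757  138.28479448]] ((0.6145496368408203, 0.5658836364746094), (36.75876235961914, 36.56801223754883), 88.75434875488281) [544.22526055 164.88287531 138.15905715]
top hole [[223.0, 201.0], [275.0, 217.0], [262.0, 261.0], [212.0, 245.0]] rect ((-3.0550537109375, 0.21462631225585938), (98.26245880126953, 108.31489562988281), 0.08194989711046219) centre [534.93286321 161.27777737 155.35555674] [534.77093467 161.36772155 155.28271057]
top paddle [[243.4266906  227.40335129]] [[542.9649546  163.12044513 137.96270019]] ((0.2664680480957031, -1.4172439575195312), (35.59681701660156, 36.332374572753906), 87.38043212890625) [543.36177619 163.06622059 138.06896701]
```

Request:
arm_command:
  gripper: [1,1,1,1,1,1,1,1]
  linear:
    - [-0.015,-0.01,0]
    - [-0.03,-0.019,0]
    - [-0.03,-0.019,0]
    - [-0.03,-0.019,0]
    - [-0.03,-0.019,0]
    - [-0.03,-0.019,0]
    - [-0.03,-0.019,0]
    - [-0.03,-0.019,0]
  roll: [0,0,0,0,0,0,0,0]
  squeeze: 40

```text
time_s: 1.15
tool_pos: [375.0, 375.9, 250.3]
orientation: [0.171, 0.985, -0.0, 0.0]
wrist_force: [0.5, 0.8, -0.4]
grip_width: 0.0
```

Request:
arm_command:
  gripper: [1,1,1,1,1,1,1,1]
  linear:
    - [-0.03,-0.019,0]
    - [-0.03,-0.019,0]
    - [-0.03,-0.019,0]
    - [-0.03,-0.02,0]
    - [-0.03,-0.02,0]
    - [-0.03,-0.02,0]
    - [-0.03,-0.02,0]
    - [-0.018,-0.01,0]
  roll: [0,0,0,0,-0.02,-0.02,-0.02,-0.008]

```text
time_s: 2.15
tool_pos: [542.5, 162.3, 250.3]
orientation: [0.138, 0.99, -0.0, -0.0]
wrist_force: [-0.6, -0.5, -0.1]
grip_width: -0.003
```

Run:
```python
from h import *
o=robot.get_obs(); print(o)
for n in ["side","top","wrist"]:
    m=robot.camera_model(n); p,d=robot.capture(n)
    cv2.imwrite(f"pics/{n}1.png",p[:,:,::-1]); np.save(f"pics/{n}1.npy",d)
    if n=="wrist": print(m, -m['R'].T@m['t'])
```

```text
{'time_s': 2.15, 'joint_pos': array([ 2.69958110e-01,  3.37612400e-01,  1.76168913e+00, -4.58496361e-04,
        1.04252511e+00, -1.02346066e+00]), 'dq': array([-0.24388493,  0.10977858, -0.15753605,  0.00543034,  0.05501301,
       -0.3076399 ]), 'joint_torque': array([  0.72203938, -50.09855032, -26.6773349 ,  -0.11490095,
        -0.07012729,   0.25146151]), 'tool_pos': array([542.46750158, 162.33915302, 250.27853288]), 'orientation': array([ 1.38130132e-01,  9.90414062e-01, -2.28169908e-04, -2.86856583e-05]), 'wrist_force': array([-0.61026661, -0.54147954, -0.05900794]), 'ft_torque': array([-0.02844775,  0.01884337,  0.0315591 ]), 'grip_width': -0.0032888076299857514}
{'fx': 297.9780374092284, 'fy': 297.9780374092284, 'cx': 320.23623399656327, 'cy': 202.59684023385648, 'R': array([[ 2.75723326e-01,  9.61236838e-01,  6.23375613e-04],
       [ 9.27997311e-01, -2.66357781e-01,  2.60527395e-01],
       [ 2.50594570e-01, -7.12549890e-02, -9.65466254e-01]]), 't': array([-305.69381306, -493.7775831 ,  253.90023498])} [478.88516381 180.41431121 373.96525832]
```

View pics/side1.png

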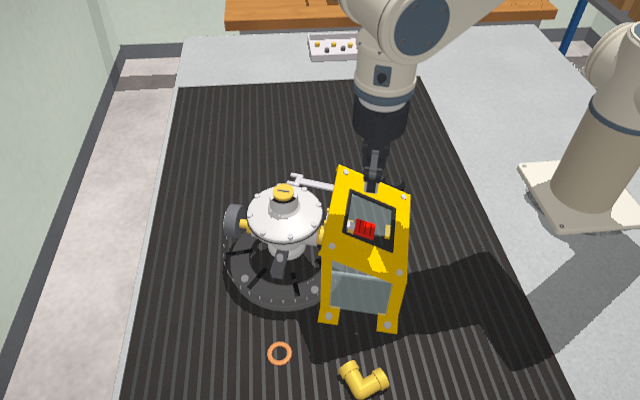

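View pics/wrist1.png

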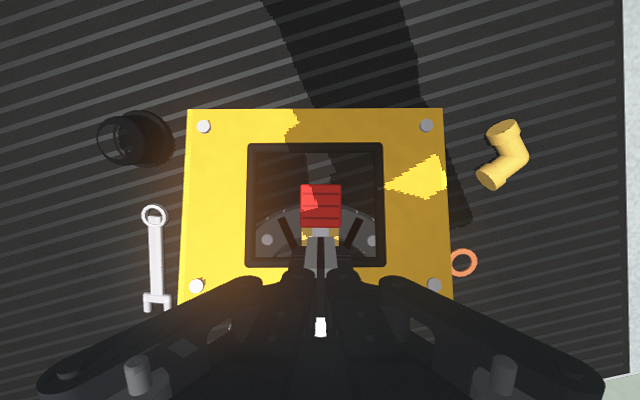

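Run:
```python
from h import *
m=robot.camera_model("wrist"); p=cv2.imread("pics/wrist1.png"); d=np.load("pics/wrist1.npy")
o=robot.get_obs(); print(o['time_s'],o['tool_pos'],o['orientation'],m['t'])
tcp=o['tool_pos']; q=o['orientation']
from scipy.spatial.transform import Rotation as Ro
R=Ro.from_quat(q).as_matrix()
P,u,v=pts(d,m,np.ones(d.shape,bool))
T=(P-tcp)@R
k=(T[:,2]<30)
for z0 in range(-80,30,5):
    s=k&(T[:,2]>=z0)&(T[:,2]<z0+5)&(abs(T[:,0])<60)
    if s.sum()>3: print(z0,s.sum(),"x",T[s,0].min().round(),T[s,0].max().round(),"y",T[s,1].min().round(),T[s,1].max().round())
hsv=cv2.cvtColor(p,cv2.COLOR_BGR2HSV)
red=((hsv[...,0]<8)|(hsv[...,0]>172))&(hsv[...,1]>150)&(hsv[...,2]>60)
Pr,_,_=pts(d,m,red); Pr=Pr[Pr[:,2]>100]; c,n,kk=fit(Pr); print("paddle",c,n,np.degrees(np.arccos(n[2])),Pr.min(0),Pr.max(0))
yel=(hsv[...,0]>18)&(hsv[...,0]<33)&(hsv[...,1]>150)&(hsv[...,2]>50)
roi=np.zeros_like(yel);roi[100:310,175:460]=1
Py,uu,vv=pts(d,m,yel&roi); c,n,kk=fit(Py); print("panel",c,n,np.degrees(np.arccos(n[2])),np.degrees(np.arctan2(-n[1],-n[0])))
C=-m['R'].T@m['t']
def ray(uv):
    uv=np.array(uv,float); r=np.c_[(uv[:,0]-m['cx'])/m['fx'],(uv[:,1]-m['cy'])/m['fy'],np.ones(len(uv))]@m['R']
    return C+r*((c-C)@n/(r@n))[:,None]
# outer bead corners (read): hole columns at row 200, rows at col 265
row=yel[200]; colz=yel[:,265]
print("hole cols",np.nonzero(row)[0][np.nonzero(row)[0]<300].max(),np.nonzero(row)[0][np.nonzero(row)[0]>330].min())
a=np.nonzero(colz)[0]; print(a[a<200].max(), a[a>200].min())
W=ray([[247,143],[382,143],[386,266],[246,266]]); print(W.round(1),W.mean(0),np.linalg.norm(W[0]-W[1]),np.linalg.norm(W[1]-W[2]))
print("in tool", (W-tcp)@R)
print("paddle in tool",(Pr.mean(0)-tcp)@R)
```

```text
2.3 [542.01226164 163.38060367 250.18131047] [ 1.38589373e-01  9.90349910e-01 -1.06482089e-04 -1.70961477e-04] [-306.16740894 -492.70598879  254.4769207 ]
-80 3422 x 11.0 22.0 y -58.0 57.0
-75 7261 x 6.0 21.0 y -62.0 62.0
-70 9413 x 1.0 19.0 y -62.0 62.0
-65 5582 x -3.0 19.0 y -62.0 60.0
-60 5778 x -6.0 19.0 y -57.0 56.0
-55 4666 x -6.0 19.0 y -53.0 52.0
-50 2492 x -7.0 19.0 y -49.0 48.0
-45 1935 x -8.0 17.0 y -44.0 44.0
-40 3632 x -8.0 15.0 y -41.0 40.0
-35 1754 x -9.0 15.0 y -36.0 36.0
-30 1357 x -11.0 15.0 y -33.0 32.0
-25 312 x -7.0 15.0 y -22.0 25.0
-20 591 x -10.0 13.0 y -7.0 6.0
-15 201 x 7.0 13.0 y -14.0 13.0
-10 306 x 7.0 13.0 y -14.0 13.0
-5 311 x 7.0 13.0 y -14.0 13.0
0 254 x 7.0 12.0 y -14.0 13.0
5 225 x 7.0 12.0 y -14.0 13.0
10 136 x 7.0 12.0 y -13.0 12.0
paddle [541.29052771 163.4303787  138.24541246] [-0.25278353  0.07339585  0.96473496] 15.261403012201479 [521.1656524  142.76327886 130.75059977] [561.864492   183.71522535 144.02090623]
panel [522.58667262 164.65153717 152.27323508] [-0.36070586  0.10040263  0.92725972] 21.988392806888086 -15.554566263346462
hole cols 245 384
142 267
[[477.3 122.7 139.2]
 [506.1 223.1 139.5]
 [589.4 199.8 174.5]
 [561.2 100.7 174.2]] [533.50003632 161.56956066 156.85226793] 104.42289247137401 93.37266145391614
in tool [[ 51.00859885 -56.86827613 111.00605512]
 [ 50.92374999  47.55403033 110.66666388]
 [-35.64471975  48.04299006  75.67931087]
 [-35.65063463 -54.94476879  75.97782925]]
paddle in tool [  0.67307226  -0.12134323 111.93614648]
```

Request:
arm_command:
  gripper: [1,1,1,1,1,1,1,1]
  linear:
    - [0.0035,-0.002,0]
    - [0,0,0.01]
    - [0,0,0.015]
    - [0,0,0.015]
    - [0,0,0.015]
    - [0,0,0.005]
    - [0,0,0]
    - [0,0,0]
  roll: [0,0,0,0,0,0,0,0]

```text
time_s: 3.3
tool_pos: [538.5, 164.0, 190.7]
orientation: [0.137, 0.991, 0.0, 0.0]
wrist_force: [0.6, 0.8, -0.4]
grip_width: -0.002
```

Run:
```python
from h import *
print(robot.get_obs())
for n in ["side","wrist"]:
    m=robot.camera_model(n); p,d=robot.capture(n)
    cv2.imwrite(f"pics/{n}2.png",p[:,:,::-1] if n!="side" else cv2.resize(p[150:300,300:430,::-1],None,fx=4,fy=4)); np.save(f"pics/{n}2.npy",d)
```

```text
{'time_s': 3.3, 'joint_pos': array([ 2.74450720e-01,  4.09919985e-01,  1.81370326e+00, -2.79475238e-06,
        9.17117804e-01, -1.02049681e+00]), 'dq': array([ 0.00028222, -0.00604877, -0.00188805, -0.00031026,  0.00147082,
       -0.00173979]), 'joint_torque': array([ 1.10448417e-02, -5.04633915e+01, -2.40008104e+01,  2.61949754e-04,
        4.47855695e-03,  6.20730339e-05]), 'tool_pos': array([538.4824506 , 163.97483688, 190.740172  ]), 'orientation': array([1.37486669e-01, 9.90503526e-01, 1.69639306e-04, 3.90553022e-04]), 'wrist_force': array([ 0.62416127,  0.75877708, -0.43677109]), 'ft_torque': array([-0.03538507,  0.02634661,  0.0169992 ]), 'grip_width': -0.001779769020653345}
```

View pics/side2.png

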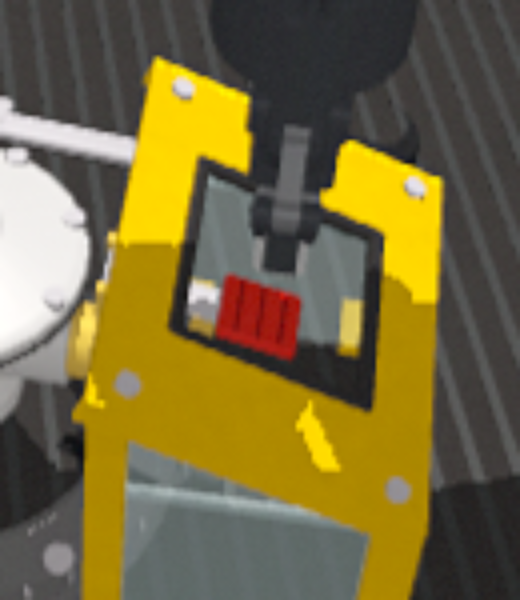

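View pics/wrist2.png

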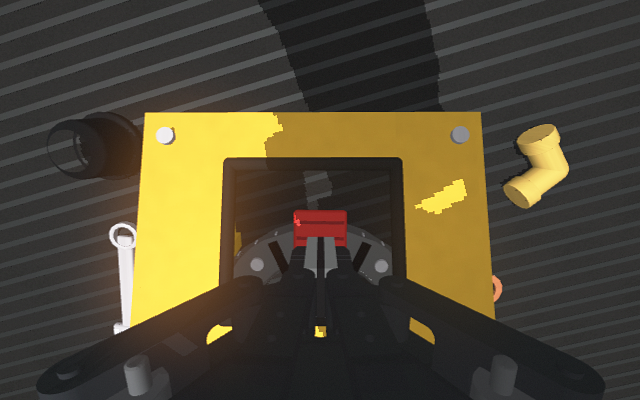

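Request:
arm_command:
  gripper: [1,1,1,1,1,1]
  linear:
    - [0,-0.001,0.01]
    - [0,0,0.01]
    - [0,0,0.005]
    - [0,0,0.002]
    - [0,0,0]
    - [0,0,0]
  roll: [0,0,0,0,0,0]

```text
time_s: 4.15
tool_pos: [538.0, 163.0, 163.5]
orientation: [0.137, 0.991, 0.0, 0.0]
wrist_force: [-0.3, 0.3, -0.3]
grip_width: 0.002
```

Run:
```python
from h import *
o=robot.get_obs();print(o['tool_pos'],o['wrist_force'])
for n in ["side"]:
    p,d=robot.capture(n)
    cv2.imwrite(f"pics/{n}3.png",cv2.resize(p[150:300,300:430,::-1],None,fx=4,fy=4))
```

```text
[538.01432904 162.98978987 163.54295534] [-0.25323355  0.26843673 -0.2511833 ]
```

View pics/side3.png

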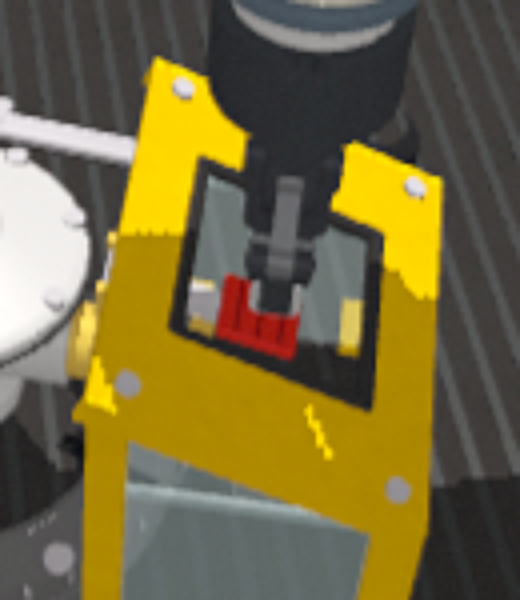

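Request:
arm_command:
  gripper: [1,1,1,1]
  linear:
    - [0,0,0.003]
    - [0,0,0.003]
    - [0,0,0.001]
    - [0,0,0]
  roll: [0,0,0,0]

```text
time_s: 4.7
tool_pos: [538.1, 162.9, 156.6]
orientation: [0.137, 0.991, 0.0, 0.0]
wrist_force: [1.2, -1.0, 3.6]
grip_width: -0.005
```

Request:
arm_command:
  gripper: [1,1,1]
  linear:
    - [0,0,0.003]
    - [0,0,0.002]
    - [0,0,0]
  roll: [0,0,0]

```text
time_s: 5.08
tool_pos: [538.7, 162.9, 151.9]
orientation: [0.137, 0.991, 0.0, 0.001]
wrist_force: [1.0, -1.9, 6.5]
grip_width: 0.0
```

Request:
arm_command:
  gripper: [1,1,1]
  linear:
    - [0,0,0.002]
    - [0,0,0.001]
    - [0,0,0]
  roll: [0,0,0]

```text
time_s: 5.45
tool_pos: [538.9, 163.0, 149.2]
orientation: [0.137, 0.991, 0.0, 0.001]
wrist_force: [1.2, -1.3, 7.3]
grip_width: 0.004
```

Request:
arm_command:
  gripper: [1,1,1]
  linear:
    - [0,0,0.001]
    - [0,0,0.001]
    - [0,0,0]
  roll: [0,0,0]

```text
time_s: 5.82
tool_pos: [539.1, 163.1, 147.3]
orientation: [0.137, 0.991, 0.0, 0.001]
wrist_force: [0.7, -1.3, 7.7]
grip_width: 0.005
```

Request:
arm_command:
  gripper: [1,1,1]
  linear:
    - [0,0,0.001]
    - [0,0,0.001]
    - [0,0,0]
  roll: [0,0,0]

```text
time_s: 6.2
tool_pos: [539.1, 163.1, 145.3]
orientation: [0.137, 0.991, 0.001, 0.001]
wrist_force: [1.8, -0.4, 8.5]
grip_width: -0.001
```

Run:
```python
from h import *
for i in range(3):
    o=robot.get_obs();print(o['tool_pos'],o['wrist_force'])
    p,d=robot.capture("side")
m=robot.camera_model("side")
cv2.imwrite(f"pics/side4.png",cv2.resize(p[150:300,300:430,::-1],None,fx=4,fy=4))
hsv=cv2.cvtColor(p[:,:,::-1].copy(),cv2.COLOR_BGR2HSV)
red=((hsv[...,0]<8)|(hsv[...,0]>172))&(hsv[...,1]>150)&(hsv[...,2]>60)
red[:190]=0;red[260:]=0;red[:,:330]=0;red[:,400:]=0
P,u,v=pts(d,m,red);c,n,k=fit(P);print(len(P),c,n,np.degrees(np.arccos(n[2])))
```

```text
[539.11947654 163.13067963 145.34654822] [ 1.79716839 -0.42811803  8.47460565]
[539.12234354 163.11567915 145.36516986] [ 1.10690288 -0.57730962  7.72575218]
[539.10499492 163.14671928 145.36548556] [ 0.7122242  -0.69897868  8.81475667]
142 [552.24406814 162.61606399 129.21605506] [-0.43174536  0.10693722  0.89563406] 26.410010375440276
```

View pics/side4.png

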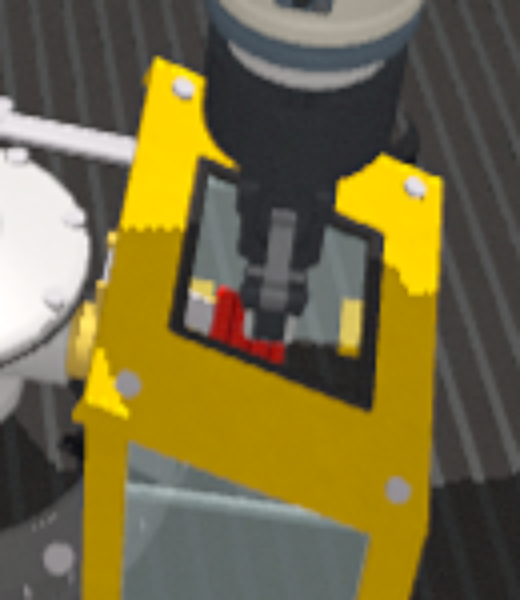

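Request:
arm_command:
  gripper: [1,1]
  linear:
    - [0,0,0.001]
    - [0,0,0]
  roll: [0,0]

```text
time_s: 6.6
tool_pos: [539.1, 163.1, 144.4]
orientation: [0.137, 0.991, 0.001, 0.001]
wrist_force: [0.7, -0.6, 7.8]
grip_width: 0.002
```

Request:
arm_command:
  gripper: [1,1]
  linear:
    - [0,0,0.0005]
    - [0,0,0]
  roll: [0,0]

```text
time_s: 6.85
tool_pos: [539.2, 163.1, 143.9]
orientation: [0.137, 0.991, 0.001, 0.002]
wrist_force: [0.4, -0.8, 8.2]
grip_width: -0.001
```

Request:
arm_command:
  gripper: [1,1]
  linear:
    - [0,0,0.0005]
    - [0,0,0]
  roll: [0,0]

```text
time_s: 7.1
tool_pos: [539.2, 163.1, 143.4]
orientation: [0.137, 0.991, 0.001, 0.002]
wrist_force: [0.9, -0.7, 7.7]
grip_width: 0.0
```

```bash
cat > tilt.py <<'E'
from h import *
m=robot.camera_model("side")
A=[];F=[]
for i in range(3):
    o=robot.get_obs();F.append(o['wrist_force'])
    p,d=robot.capture("side")
    hsv=cv2.cvtColor(p[:,:,::-1].copy(),cv2.COLOR_BGR2HSV)
    red=((hsv[...,0]<8)|(hsv[...,0]>172))&(hsv[...,1]>150)&(hsv[...,2]>60)
    red[:190]=0;red[260:]=0;red[:,:330]=0;red[:,400:]=0
    P,u,v=pts(d,m,red);c,n,k=fit(P);A.append(np.degrees(np.arccos(n[2])))
print(o['time_s'],o['tool_pos'],np.mean(F,0),len(P),c,A)
E
python3 tilt.py
```

```text
7.2 [539.19008797 163.15330288 143.45381204] [ 1.3069742  -0.55880681  8.16818085] 131 [553.70379338 160.41312391 128.68504184] [np.float64(27.566958474359957), np.float64(27.583553226906325), np.float64(26.169009059024628)]
```

Request:
arm_command:
  gripper: [1,1]
  linear:
    - [0,0,0.0005]
    - [0,0,0.0005]
  roll: [0,0]

```text
time_s: 7.5
tool_pos: [539.3, 163.2, 142.5]
orientation: [0.137, 0.991, 0.001, 0.002]
wrist_force: [1.2, -0.1, 8.9]
grip_width: 0.004
```

Request:
arm_command:
  gripper: [1,1]
  linear:
    - [0,0,0.0005]
    - [0,0,0]
  roll: [0,0]

```text
time_s: 7.75
tool_pos: [539.3, 163.2, 142.0]
orientation: [0.137, 0.991, 0.001, 0.002]
wrist_force: [1.9, -1.0, 8.6]
grip_width: -0.001
```

Request:
arm_command:
  gripper: [1,1]
  linear:
    - [0,0,0.0005]
    - [0,0,0]
  roll: [0,0]

```text
time_s: 8.0
tool_pos: [539.3, 163.2, 141.5]
orientation: [0.137, 0.991, 0.001, 0.002]
wrist_force: [1.1, -0.6, 8.8]
grip_width: 0.003
```

```bash
python3 tilt.py
```

```text
8.1 [539.26565641 163.20510023 141.52409092] [ 1.45100382 -0.84162521  9.34930707] 120 [554.44779098 159.46036979 127.2933048 ] [np.float64(28.967821348862024), np.float64(28.38427974859646), np.float64(30.686236519498266)]
```

Request:
arm_command:
  gripper: [1,1]
  linear:
    - [0,0,0.0005]
    - [0,0,0]
  roll: [0,0]

```text
time_s: 8.4
tool_pos: [539.3, 163.2, 141.2]
orientation: [0.137, 0.991, 0.001, 0.002]
wrist_force: [1.3, -2.0, 10.4]
grip_width: -0.005
```

Request:
arm_command:
  gripper: [1,1]
  linear:
    - [0,0,0.0005]
    - [0,0,0]
  roll: [0,0]

```text
time_s: 8.65
tool_pos: [539.5, 163.2, 141.1]
orientation: [0.137, 0.991, 0.001, 0.002]
wrist_force: [-0.3, -0.5, 14.3]
grip_width: -0.003
```

```bash
python3 tilt.py
```

```text
8.75 [539.45937735 163.20635589 141.09141167] [-0.12458004 -0.78423324 14.04046625] 116 [555.02598683 158.64659235 127.3766987 ] [np.float64(29.78447825024428), np.float64(29.070476366276026), np.float64(28.795677241345466)]
```

The force jumped from about 9 to 14 N and z stopped moving, so the lever is on its stop. Now I hold it there.

Request:
arm_command:
  gripper: [1,1,1,1,1,1,1,1]
  linear:
    - [0,0,0]
    - [0,0,0]
    - [0,0,0]
    - [0,0,0]
    - [0,0,0]
    - [0,0,0]
    - [0,0,0]
    - [0,0,0]
  roll: [0,0,0,0,0,0,0,0]

```text
time_s: 9.8
tool_pos: [539.4, 163.2, 141.1]
orientation: [0.137, 0.991, 0.001, 0.002]
wrist_force: [-1.7, -0.1, 14.1]
grip_width: -0.0
```

Request:
arm_command:
  gripper: [1,1,1,1,1,1,1,1]
  linear:
    - [0,0,0]
    - [0,0,0]
    - [0,0,0]
    - [0,0,0]
    - [0,0,0]
    - [0,0,0]
    - [0,0,0]
    - [0,0,0]
  roll: [0,0,0,0,0,0,0,0]

```text
time_s: 10.8
tool_pos: [539.4, 163.2, 141.1]
orientation: [0.137, 0.991, 0.001, 0.002]
wrist_force: [-0.4, -1.2, 13.2]
grip_width: -0.003
```

Request:
arm_command:
  gripper: [1,1,1,1,1,1,1,1]
  linear:
    - [0,0,0]
    - [0,0,0]
    - [0,0,0]
    - [0,0,0]
    - [0,0,0]
    - [0,0,0]
    - [0,0,0]
    - [0,0,0]
  roll: [0,0,0,0,0,0,0,0]

```text
time_s: 11.8
tool_pos: [539.4, 163.2, 141.1]
orientation: [0.137, 0.991, 0.001, 0.002]
wrist_force: [-0.2, -1.1, 14.0]
grip_width: 0.002
```

```bash
python3 tilt.py
```

```text
11.9 [539.42558638 163.21239509 141.08574141] [-0.15173454 -1.27511017 14.20698287] 116 [555.0966771  158.62883955 127.36645851] [np.float64(29.407850311675002), np.float64(30.23518699184442), np.float64(29.4635724744508)]
```

Request:
arm_command:
  gripper: [1,1,1,1,1,1,1,1]
  linear:
    - [0,0,-0.002]
    - [0,0,-0.003]
    - [0,0,-0.004]
    - [0,0,-0.004]
    - [0,0,-0.004]
    - [0,0,-0.004]
    - [0,0,-0.003]
    - [0,0,0]
  roll: [0,0,0,0,0,0,0,0]

```text
time_s: 12.95
tool_pos: [538.2, 162.9, 163.5]
orientation: [0.138, 0.991, 0.0, 0.0]
wrist_force: [-0.4, 0.2, 0.2]
grip_width: 0.002
```

```bash
python3 tilt.py
```

```text
13.05 [537.90928759 162.81024778 163.22490155] [-0.2629297  -0.14512459  0.18397829] 236 [547.76824479 167.86733518 139.02246954] [np.float64(15.040236375838788), np.float64(14.576274759395702), np.float64(15.0100035368743)]
```

The lever is back at 15° and the force is zero. Next I draw out.

Request:
arm_command:
  gripper: [1,1,1,1,1,1,1,1]
  linear:
    - [0,0,-0.008]
    - [0,0,-0.015]
    - [0,0,-0.02]
    - [0,0,-0.02]
    - [0,0,-0.02]
    - [0,0,-0.02]
    - [0,0,-0.01]
    - [0,0,0]
  roll: [0,0,0,0,0,0,0,0]

```text
time_s: 14.1
tool_pos: [538.2, 163.1, 277.4]
orientation: [0.137, 0.991, 0.0, 0.001]
wrist_force: [-0.0, 0.1, 0.7]
grip_width: -0.0
```

```bash
python3 tilt.py
python3 - <<'E'
from h import *
for n in ["side","top"]:
    p,d=robot.capture(n); cv2.imwrite(f"pics/{n}9.png",p[:,:,::-1])
print(np.abs(robot.get_obs()['dq']).max())
E
```

```text
14.2 [537.4855718  162.81688049 275.93503441] [-0.27656638 -0.3396162   0.24803204] 321 [544.81163044 164.81980957 138.90759195] [np.float64(15.339411667365807), np.float64(14.080654963336082), np.float64(14.610901275444713)]
0.0033521086008671337
```

View pics/side9.png

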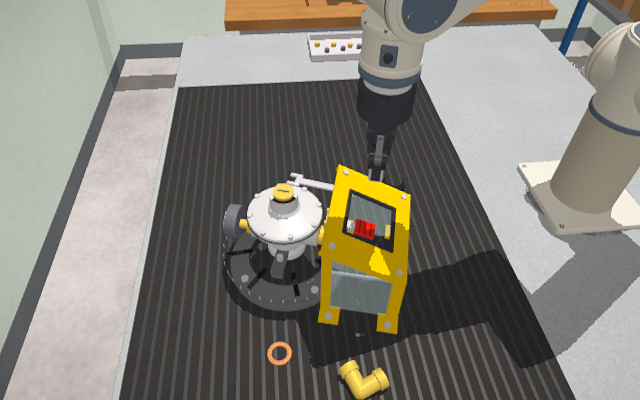

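View pics/top9.png

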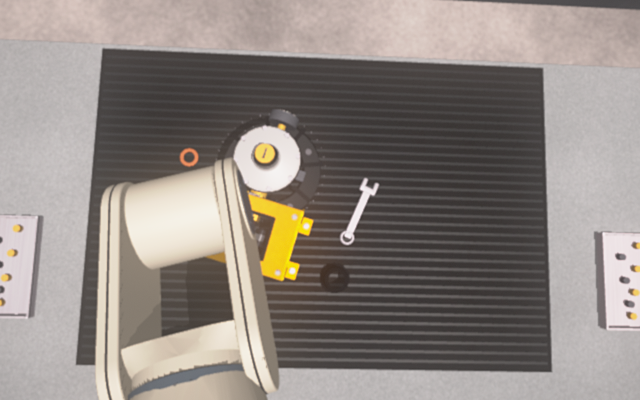

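The side view shows the paddle back up at (365,229) with the tips clear above the guard. The washer (279,353) and elbow (363,380) have not moved. In the top view the spanner and bonnet are where they were too. Time to hand in.

```bash
python3 -c "
from rig import robot
print(robot.finish_job())"
```

```text
the job is handed in; nothing more can be done
None
```

The bleed lever was pressed to its stop, held there and released, and the job was handed in at about 14.3 s; no verdict is reported.

- **Press and hold:** I went straight down through the window with the jaws shut. At the stop the tool stopped descending at z = 141.1 mm and the force rose from about 9 N to 14 N. The paddle was tilted about 29°, against 29.3° expected at the stop. I held it there for about 3.2 s at a steady 13–14 N.
- **Release:** I raised the tool slowly and the lever followed it up. The paddle returned to about 15° and the force to about zero. The tips then drew out to about 75 mm above the top of the guard.
- **Last checks:** The side view shows the paddle back up and the washer and elbow unmoved. The top view shows the spanner, bonnet and washer unmoved; the arm hides the elbow there.
- **Guard contact:** I saw no force readings that suggested touching the guard or its edging. I estimated 9–10 mm of clearance from the wrist camera's depth picture but did not measure it at full depth.
- **Disagreements:** The cameras differed by about 2–3 mm on the paddle's position. Measured tool positions scattered by up to about 1.5 mm. Both were within the margins I left.

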